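# Move the snap-fit dust-port cover to the other inlet

### The arm

A 6-joint arm with a two-finger parallel gripper is mounted at the origin on the work surface; the furniture and walls round the work are solid. World frame = base frame: x ahead of the robot, y to its left, z up, the work surface at z = 0. Lengths are in m, angles in degrees, forces in N, time in s.
With the tool pointing down it reaches from about 0.25 to 0.725 m from the base axis. Payload 9.7 kg.
Tool frame: the origin (TCP) lies midway between the tips of the shut fingers; the grasp point (between the pads) lies 19 mm behind it (bot.hold_point_z is the distance from the TCP to the grasp point, in m); z points along the fingers, y is the line along which they close (so a half turn about z gives the same grasp; the last joint's range is limited). The gripper opens to 85 mm and grips with 20 to 120 N. Pads are 22 mm wide; open, the fingers measure 114 mm over their backs; the gripper's body (76 mm by 85 mm) begins 54 mm behind the grasp point. The pads swing forward as they close: fully open they stand 13 mm farther back than shut.
Start: joints at [-63.999, 4.979, 10.078, 95.1, 0, 90], TCP at [0.241, -0.494, 0.231] pointing down, gripper open.
Joint ranges: [-179.16, 179.16], [-48.56, 103.87], [-65.8, 70.77], [-126.05, 130.52], [-82.76, 87.17], [-180, 180]. Speed limits (degrees/s): [127.2, 127.2, 147.25, 180, 180, 180].

### API

Orientations are given as [roll, pitch, yaw] about the fixed x, y, z axes, in that order (R = Rz(yaw) Ry(pitch) Rx(roll)).
In Python, from workcell import bot gives the robot as it stands.
- The arm moves only by the tool play_rows, never from a script. Its argument "steps" is a list that holds one entry, the list of rows, each a list of 4 numbers: the shift along the tool's x, y, z in m, then the turn about the tool's z in rad. In form: [[[tx, ty, tz, yaw], ...]]. A call has exactly 5 rows; each row shifts and turns the commanded pose from where the row before left it, along the tool's axes as they then stand; what a row does not reach is not made up. A row lasts 1/12 s, in which the tool goes at most 41.7 mm and 7.16 degrees, less where a joint would pass 70% of its speed; a pose out of reach is approached as far as the arm can. A call is refused whole if a number of a shift passes 0.0417 or a number of a turn 0.125, either way. A call with a gripper value outside its range is refused whole. "gripper" is the finger opening in m, from 0 to 0.0854, set as the call begins (left out, the last holds). The fingers move at their own pace and stop on an object; "squeeze" is the grip in N (left out, the last holds). Time passes only in rows, so rows that do not move let the fingers close, or fill a call up. It gives the time, the measured TCP pose, the force, the opening and the grip force at its end, in the units of the state.
- bot.get_obs(): the state, without advancing time (a new reading comes with each control period).
- bot.camera(name): name is "side" or "top" or "wrist"; returns a dict with "img" (480x640x3 uint8, blue, green, red), "vfov" (degrees; the focal length in pixels is half the picture's height over the tangent of half this angle, whatever the lens; pixels are square), "cx", "cy" (the principal point, pixels), "xyz" and "attitude" of the camera in the world. Camera axes: x right, y down, z forward; pixel columns grow to the right and rows downward; lengths in m; the calibration is good to about 2 mm. A picture is of the moment at which its call begins. There is no depth.
- bot.job_done(): hands the job in; it is judged then, once.
The state is a dict: "time": time; "q": joint angles; "qd": joint speeds; "joint_efforts": joint torques, N m; "ee_pos": TCP position; "tcp_rot": TCP orientation; "wrist_force": force on the tool from outside, world axes, zero at the start; "torque": the same for the moment, N m; "opening": finger opening in m; "grasp_force": force on a finger pad.
Only numpy, scipy, OpenCV 4.12 (cv2) and the standard library are available. Lean on these libraries where they do the work, as an engineer would, in place of code of your own. Each camera call takes 0.05 s, during which the arm holds its last target. There are 200 camera calls.

### The job

The snap-fit cover sits on the dust inlet that is needed next. Squeeze the cover's two opposing side tabs together, lift it off its inlet, and fit it on the open inlet nearby: press it fully home against the sprung seal so that both tabs spring back out and latch it. Be gentle: do not crush the tabs, do not tear the cover off or ram it on, and leave the things lying around where they are.

Things in the scene. Friction and masses are not known exactly. Their poses are not given: they have to be found in the camera images.
- cover: Grey snap-fit cover, about 170 g. Origin: middle of the underside of its flange (84 x 60 mm, 5 mm thick); z up, x along the 84 mm, y the line along which the tabs are squeezed. Above it a grip block 40 x 40 mm, top at z = 48 mm, with a black ribbed tab on each y side. Tabs are 64 mm apart over their outsides at rest, 52 mm fully in. May go on either way round.
- tab_left_pad (a point): Middle of the outer face of the tab on the cover's +y side (tab plate 28 mm long in x, from 8 to 44 mm above the cover's origin, this point at 26 mm); moves with the tab. At its foot, 6 to 10 mm above the origin, a ledge stands out 6 mm: keep the fingertips just above it.
- tab_right_pad (a point): The same for the tab on the cover's -y side.
- tab_left (a joint): Inward travel of the tab on the cover's +y side: 0 = sprung out, 0.006 m = fully in, at its stop; clear of the inlet's lip from about 0.0045 m. Its spring takes 3 N at first and 12 N at the stop, plus up to 3 N of friction when latched. A pinch of 18 to 25 N is right; a tab breaks above 40 N.
- tab_right (a joint): The same for the tab on the cover's -y side.
- cover_foot (a point): Middle of the cover's lower end, 30 mm below its origin. The two guide tongues that go into the inlet measure 69 (x) x 41 mm (y) overall, their lowest 8 mm tapered by 3.5 mm a side. Each tab has a leg with a square barb that reaches out to y = 26 mm, 19.5 to 24.5 mm below the cover's origin. The barbs have no ramp: hold the tabs in both to take the cover off and to put it on.
- inlet_a: Dust inlet that carries the cover at the start, fixed to the bench. Origin: underside centre of its steel base plate (110 x 90 x 6 mm); z up, x and y as for the cover sitting on it. On the plate an aluminium duct with a grey collar, 84 x 64 mm outside. The collar's lip is 14 mm thick with an opening of 72 (x) x 44 mm (y); on it lies a sprung black rubber seal frame.
- inlet_a_lip (a point): Middle of the mouth of inlet_a, at the top of its lip, 94 mm above the bench. The seal stands 7 mm above the lip when free, 5.5 mm under the latched cover (so the cover's origin starts 99.5 mm up), 4 mm at its stop. It pushes the cover up with 7 N. More than 30 N between cover and inlet does damage.
- inlet_b: The open dust inlet, same make and size, fixed to the bench, same origin and axes. Its collar was set by hand with its thumb screw and stays there, but its height is not measured: the top of its lip is 86 to 102 mm above the bench, so a cover's origin meets the free seal 93 to 109 mm up. More than 30 N between cover and inlet does damage.
- inlet_b_axis (a point): Point on the middle axis of inlet_b, 86 mm above the bench, at the lowest setting of its lip. The seal resists the cover with 4 N at first touch and 10 N at its stop, 3 mm lower. The barbs catch only within the last 1.5 mm before the stop: feel for it; a push down of 12 to 18 N holds it home. Let go too early, and the seal lifts the cover and the tabs stay in.
- sanding_block: Bystander: cork sanding block, 63 x 111 x 36 mm, origin at the centre of its underside. Leave it.
- tape_measure: Bystander: yellow tape measure, 36 x 82 x 66 mm, origin at its underside. Leave it.
- offcut_3: Bystander: flat timber offcut, 34 x 190 x 18 mm, origin at the centre of its underside. Leave it.
- turned_foot: Bystander: turned wooden furniture foot, 50 mm across, 86 mm high, upright, origin at the centre of its underside. Leave it.
Mind the look-alikes: they are no part of the job. Leave any red look-alike of the inlet_a alone.

How it is judged (in metres and radians):
On the way, in this order (a step that is already met when the one before it is completed fails the run):
1. both tabs are pressed in at the same time while the cover is still down on its inlet (value of joint each of tab_left, tab_right above 0.004 m and z of cover in the frame of inlet_a below 0.108 m), for 0.1 s.
2. the cover is lifted clear of its inlet (z of cover in the frame of inlet_a above 0.14 m), for 0.1 s.
At the end, for the whole second after the job is handed in: The cover sits level (within 0.06 rad) on the inlet that was open, within 5 mm of its middle and down below its lip (origin less than 111 mm above the inlet's underside), with both tabs sprung out to within 1.5 mm, at rest and released (horizontal distance between cover and inlet_b below 0.005 m and z of cover in the frame of inlet_b below 0.111 m and angle between cover's own z axis and vertical below 0.06 rad and value of joint each of tab_left, tab_right below 0.0015 m and linear speed of cover below 0.01 m/s); the robot touches nothing.
It fails at once if the left tab is squeezed with more than 40 N (contact force between the fingers and tab_left above 40 N).
It fails at once if the right tab is squeezed with more than 40 N (contact force between the fingers and tab_right above 40 N).
It fails at once if more than 30 N acts between the cover and its first inlet (contact force between cover and inlet_a above 30 N).
It fails at once if more than 30 N acts between the cover and the other inlet (contact force between cover and inlet_b above 30 N).
It fails at once if a bystander is moved by more than 20 mm (distance of any of sanding_block, tape_measure, offcut_3, turned_foot from where it was at the start of the episode above 0.02 m).
It also fails if it takes over 48 s, if anything falls off the work surface, if the arm or the gripper's body presses on something with over 40 N, if the wrist force passes 120 N, or if a joint passes its speed limit or range.

## Working session

There is one attempt and no reset: what is moved stays moved. The work goes in short steps, Python scripts to look and compute and a tool call to move; the robot and the scene stay as the last step left them, time stands still between calls to the robot, and variables do not carry over. Pictures are saved under pics/ and viewed, at most 12 in all, crops included, and the job is handed in when it is done.

Besides the shell and the picture viewer there is one more tool, called after ">>>" as a command line: name --argument value ..., lists and objects as JSON in quotes. play_rows: Moves the arm, as the interface text tells. Its arguments: {"type":"object","properties":{"steps":{"type":"array","items":{"type":"array","items":{"type":"array","items":{"type":"number"}}}},"gripper":{"type":"number"},"squeeze":{"type":"number"}},"required":["steps"]}

```bash
mkdir -p pics; ls
python3 - <<'E'
from workcell import bot
import cv2
print(bot.get_obs())
for n in("side","top","wrist"):
    c=bot.camera(n); cv2.imwrite(f"pics/{n}0.png",c["img"]); print(n,{k:v for k,v in c.items() if k!="img"})
E
```

```text
pics
{'time': 0.0, 'q': array([-6.39994267e+01,  5.00941272e+00,  1.00358257e+01,  9.50976984e+01,
        3.34425746e-03,  9.00009272e+01]), 'qd': array([-0.01071257, -0.02546117, -0.04956477, -0.08718318, -0.06075478,
        0.02525226]), 'joint_efforts': array([ 2.03728094e-03, -5.20386851e+01,  4.64804471e+01,  1.62442907e-02,
        1.16452793e-04,  2.88090272e-07]), 'ee_pos': array([ 0.24103231, -0.49413897,  0.23061153]), 'tcp_rot': array([-1.79928715e+02, -3.34310128e-03,  2.59996419e+01]), 'wrist_force': array([-0.21727227,  0.37059722,  0.09673651]), 'torque': array([-0.05239544, -0.03102055,  0.01138029]), 'grasp_force': 0.0, 'opening': 0.08562128082175484}
side {'vfov': 55.50851257414224, 'cx': 320.65050463943743, 'cy': 238.05586299007996, 'xyz': array([0.20987121, 1.15321703, 0.68066125]), 'attitude': array([-116.7191015 ,    0.37182443, -168.15230464])}
top {'vfov': 53.46855742666693, 'cx': 316.9183041224772, 'cy': 239.1601064040085, 'xyz': array([0.36999563, 0.05073116, 1.40413254]), 'attitude': array([-176.01582587,   -1.14634344,  -89.13477297])}
wrist {'vfov': 59.430841564340675, 'cx': 315.80375183928476, 'cy': 235.34022153224603, 'xyz': array([ 0.30609041, -0.4625027 ,  0.37300014]), 'attitude': array([ 1.63490531e+02,  6.52494930e-02, -6.39533493e+01])}
```

View pics/top0.png

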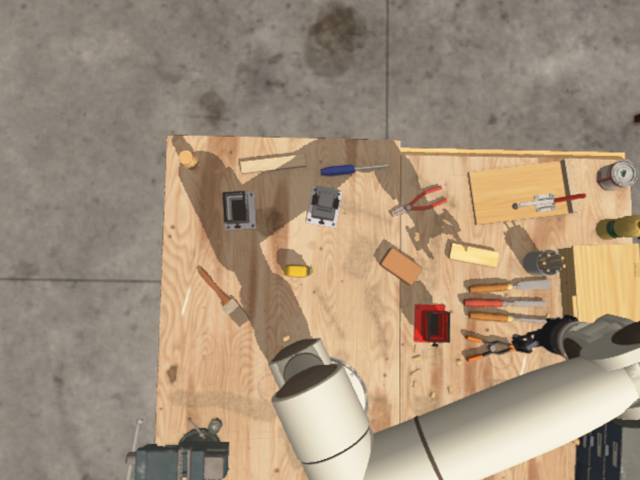

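View pics/side0.png

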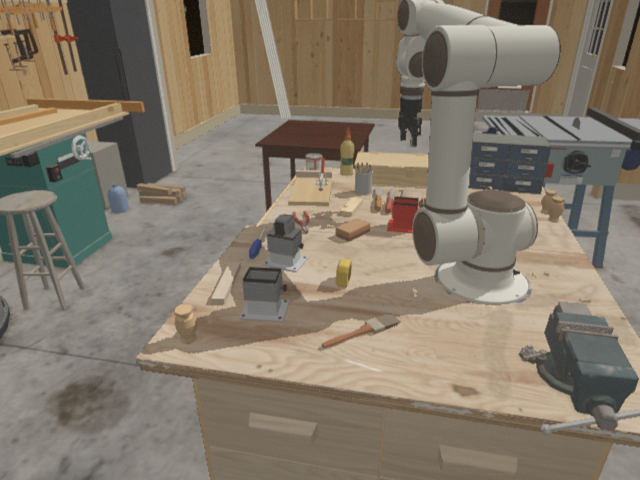

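Side/top views: the covered inlet (with black-tabbed block) is at top px (323,205), the open inlet at top (238,210), and the red look-alike at top (432,324). Candidates for the cover: the grey one at (323,205), or the red one at (432,324). I choose the grey one.

```bash
cat > h.py <<'E'
import numpy as np, cv2
from scipy.spatial.transform import Rotation as R
def rot(a): return R.from_euler('xyz',a,degrees=True).as_matrix()
def ray(c,px):
    f=240/np.tan(np.radians(c['vfov']/2))
    d=np.c_[np.atleast_2d(px)[:,0]-c['cx'],np.atleast_2d(px)[:,1]-c['cy']]/f
    return (rot(c['attitude'])@np.c_[d,np.ones(len(d))].T).T
def plane(c,px,z):
    d=ray(c,px); return c['xyz']+d*((z-c['xyz'][2])/d[:,2])[:,None]
def proj(c,P):
    f=240/np.tan(np.radians(c['vfov']/2)); p=(rot(c['attitude']).T@(np.atleast_2d(P)-c['xyz']).T).T
    return p[:,:2]/p[:,2:]*f+[c['cx'],c['cy']]
def tri(cs,pxs):
    A=np.zeros((3,3));b=np.zeros(3);L=[]
    for c,p in zip(cs,pxs):
        d=ray(c,p)[0];d/=np.linalg.norm(d);M=np.eye(3)-np.outer(d,d);A+=M;b+=M@c['xyz'];L.append((M,c['xyz']))
    X=np.linalg.solve(A,b); return X,[float(np.linalg.norm(M@(X-o))) for M,o in L]
def meta(c): return {k:(v.tolist() if hasattr(v,'tolist') else v) for k,v in c.items() if k!='img'}
E
python3 - <<'E'
from h import *
from workcell import bot
t=bot.camera("top"); w=bot.camera("wrist"); s=bot.camera("side")
print("cover",plane(t,[323,203],.13)); print("B",plane(t,[236,208],.1)); print("red",plane(t,[432,324],.1))
for n,px,z in(("foot",[188,158],.086),("tape",[297,271],.066),("sand",[401,265],.036),("offcut",[273,163],.018),("screwdr",[355,170],.02)):print(n,plane(t,px,z).round(3))
o=bot.get_obs();T=rot(o['tcp_rot']);print("cam in tool",T.T@(w['xyz']-o['ee_pos']),"\n",(T.T@rot(w['attitude'])).round(3))
print("tool axes\n",T.round(3))
a=cv2.resize(t['img'][160:250,200:360],None,fx=4,fy=4,interpolation=cv2.INTER_CUBIC)
b=cv2.resize(s['img'][190:330,180:360],None,fx=3.5,fy=3.5,interpolation=cv2.INTER_CUBIC)[:, :640]
cv2.imwrite("pics/crop1.png",cv2.resize(np.vstack([a[:, :630],b[:, :630]]),None,fx=.69,fy=.69))
E
```

```text
cover [[0.55711482 0.01165703 0.13      ]]
B [[0.5433678  0.24963293 0.1       ]]
red [[ 0.23479417 -0.29094823  0.1       ]]
foot [[0.683 0.389 0.086]]
tape [[0.373 0.08  0.066]]
sand [[ 0.395 -0.218  0.036]]
offcut [[0.69  0.157 0.018]]
screwdr [[ 0.673 -0.085  0.02 ]]
cam in tool [ 7.23507075e-02 -9.29522390e-05 -1.42131870e-01] 
 [[ 0.001 -0.959 -0.284]
 [ 1.     0.001 -0.   ]
 [ 0.    -0.284  0.959]]
tool axes
 [[ 0.899  0.438 -0.   ]
 [ 0.438 -0.899  0.   ]
 [-0.    -0.    -1.   ]]
```

View pics/crop1.png

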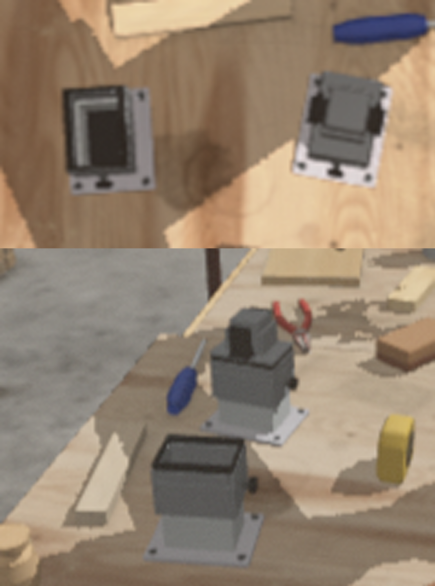

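The crop shows the grey cover with black tabs left and right (squeeze line roughly world y, yaw about -11°). The open inlet is to its left, almost square to the axes. The choice of the grey cover is confirmed.

>>> play_rows --steps '[[[0.033,-0.021,0,0],[0.033,-0.021,0,0],[0.033,-0.021,0,0],[0.033,-0.021,0,0],[0.033,-0.021,0,0]]]'

```text
time: 0.72
ee_pos: [0.3438, -0.3261, 0.2313]
tcp_rot: [180.0, -0.0, 26.0]
wrist_force: [0.3, -0.3, -0.2]
opening: 0.0852
grasp_force: 0.0
```

>>> play_rows --steps '[[[0.033,-0.021,0,0],[0.033,-0.021,0,0],[0.033,-0.021,0,0],[0.033,-0.021,0,0],[0.033,-0.021,0,0]]]'

```text
time: 1.13
ee_pos: [0.4462, -0.1591, 0.2315]
tcp_rot: [180.0, -0.0, 26.0]
wrist_force: [-0.2, 0.4, -0.3]
opening: 0.0857
grasp_force: 0.0
```

```bash
python3 -c "
from workcell import bot
o=bot.get_obs();print(o['time'],o['q'].round(1),o['ee_pos'].round(4),o['tcp_rot'].round(2),o['wrist_force'].round(2))"
```

```text
1.1333 [-19.6  -5.5  -0.3  95.1  -0.  134.4] [ 0.4462 -0.1591  0.2315] [ 1.7997e+02 -2.0000e-02  2.6000e+01] [-0.21  0.38 -0.26]
```

>>> play_rows --steps '[[[0.035,-0.021,0,0],[0.035,-0.021,0,0],[0.035,-0.021,0,0],[0.035,-0.021,0,0],[0.035,-0.021,0,0]]]'

```text
time: 1.55
ee_pos: [0.5576, 0.0122, 0.2313]
tcp_rot: [180.0, -0.0, 26.0]
wrist_force: [0.0, -0.6, 0.1]
opening: 0.0856
grasp_force: 0.0
```

>>> play_rows --steps '[[[0,0,0,-0.124],[0,0,0,-0.124],[0,0,0,-0.124],[0,0,0,-0.124],[0,0,0,-0.124]]]'

```text
time: 1.97
ee_pos: [0.5569, 0.0104, 0.2311]
tcp_rot: [-180.0, 0.0, 61.9]
wrist_force: [0.0, -0.1, 0.5]
opening: 0.0858
grasp_force: 0.0
```

>>> play_rows --steps '[[[0,0,0,-0.124],[0,0,0,-0.124],[0,0,0,-0.124],[0,0,0,-0.124],[0,0,0,-0.124]]]'

```text
time: 2.38
ee_pos: [0.5569, 0.0102, 0.2312]
tcp_rot: [-180.0, -0.0, 97.4]
wrist_force: [-0.5, 0.3, 0.7]
opening: 0.0858
grasp_force: 0.0
```

>>> play_rows --steps '[[[0,0,0,-0.124],[0,0,0,-0.124],[0,0,0,-0.124],[0,0,0,-0.124],[0,0,0,-0.124]]]'

```text
time: 2.8
ee_pos: [0.5569, 0.0102, 0.2312]
tcp_rot: [-180.0, -0.0, 132.9]
wrist_force: [-0.6, -0.1, -0.7]
opening: 0.0856
grasp_force: 0.0
```

>>> play_rows --steps '[[[0,0,0,-0.124],[0,0,0,-0.124],[0,0,0,-0.124],[0,0,0,-0.124],[0,0,0,-0.124]]]'

```text
time: 3.22
ee_pos: [0.5569, 0.0102, 0.2312]
tcp_rot: [-180.0, -0.0, 168.4]
wrist_force: [0.1, 0.2, -0.2]
opening: 0.0854
grasp_force: 0.0
```

Run:
```python
from h import *
from workcell import bot
import json
o=bot.get_obs();print(o['time'],o['q'].round(1),o['ee_pos'].round(4),o['tcp_rot'].round(2))
c=bot.camera("wrist");cv2.imwrite("pics/w1.png",c['img']);json.dump(meta(c),open("w1.json","w"));print(meta(c))
```

```text
3.2167 [ 1.   6.  11.1 95.2 -0.  12.6] [0.5569 0.0102 0.2312] [-1.8000e+02 -1.0000e-02  1.6845e+02]
{'vfov': 59.430841564340675, 'cx': 315.80375183928476, 'cy': 235.34022153224603, 'xyz': [0.48604634860453383, 0.02475158624806987, 0.37355998487463044], 'attitude': [163.48680928995014, 0.0006863295035211139, 78.4917889129105]}
```

View pics/w1.png

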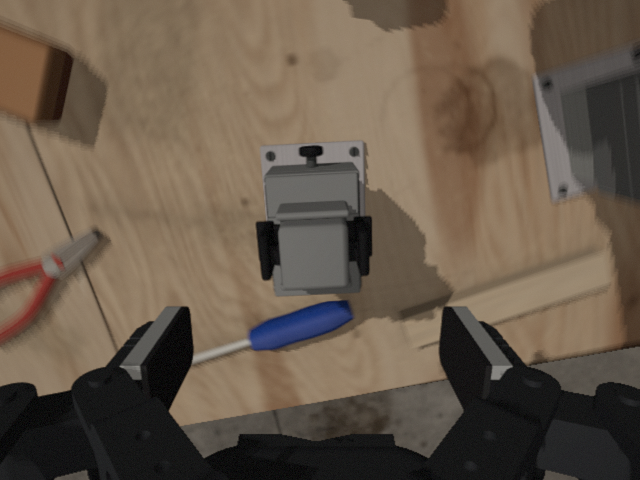

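The wrist view shows the cover's top at about (313,250), with black tabs at (265,250) and (363,245) and the thumb screw at (311,152). The tabs line up with the finger line. I'll shift toward inlet B for second views.

>>> play_rows --steps '[[[0,0.024,0,0],[0,0.024,0,0],[0,0.024,0,0],[0,0.024,0,0],[0,0.024,0,0]]]'

```text
time: 3.68
ee_pos: [0.5818, 0.1287, 0.2313]
tcp_rot: [180.0, 0.0, 167.9]
wrist_force: [0.8, -0.4, 0.2]
opening: 0.0852
grasp_force: 0.0
```

Run:
```python
from h import *
from workcell import bot
import json
c=bot.camera("wrist");cv2.imwrite("pics/w2.png",c['img']);json.dump(meta(c),open("w2.json","w"))
```

>>> play_rows --steps '[[[0.009,0.024,0,0],[0.009,0.024,0,0],[0.009,0.024,0,0],[0.009,0.024,0,0],[0.009,0.024,0,0]]]'

```text
time: 4.15
ee_pos: [0.5621, 0.2553, 0.2312]
tcp_rot: [-180.0, -0.0, 167.9]
wrist_force: [0.7, -0.8, 0.1]
opening: 0.0853
grasp_force: 0.0
```

Run:
```python
from h import *
from workcell import bot
import json
c=bot.camera("wrist");cv2.imwrite("pics/w3.png",c['img']);json.dump(meta(c),open("w3.json","w"));print(bot.get_obs()['ee_pos'])
w1=cv2.imread("pics/w1.png");w2=cv2.imread("pics/w2.png");w3=c['img']
z=lambda im,x,y,w,h,s=3:cv2.resize(im[y:y+h,x:x+w],None,fx=s,fy=s,interpolation=cv2.INTER_CUBIC)
cv2.imwrite("pics/crop2.png",np.hstack([z(w1,245,125,130,190),z(w2,30,125,130,190)]))
cv2.imwrite("pics/w23.png",np.hstack([cv2.resize(w2[:400],(400,250)),cv2.resize(w3[:400],(400,250))]))
```

```text
[0.56125366 0.25915547 0.23078224]
```

View pics/w23.png

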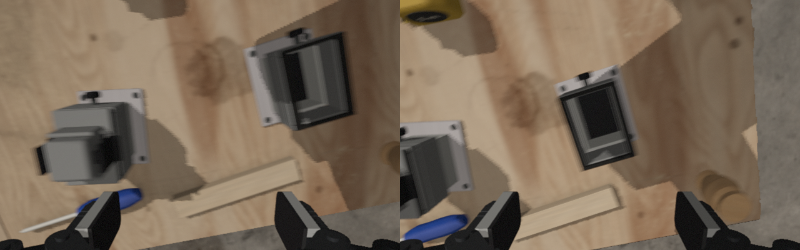

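Run:
```python
from h import *
from workcell import bot
import json
c=bot.camera("wrist");cv2.imwrite("pics/w3.png",c['img']);json.dump(meta(c),open("w3.json","w"));print(bot.get_obs()['ee_pos'],bot.get_obs()['tcp_rot'])
w1=cv2.imread("pics/w1.png");w3=c['img']
z=lambda im,x,y,w,h,s=3:cv2.resize(im[y:y+h,x:x+w],None,fx=s,fy=s,interpolation=cv2.INTER_CUBIC)
cv2.imwrite("pics/crop2.png",np.hstack([z(w1,250,130,130,190),z(w3,240,100,136,190)]))
```

```text
[0.56161614 0.25719763 0.23074317] [ 1.79985592e+02 -4.46604873e-02  1.68120994e+02]
```

View pics/crop2.png

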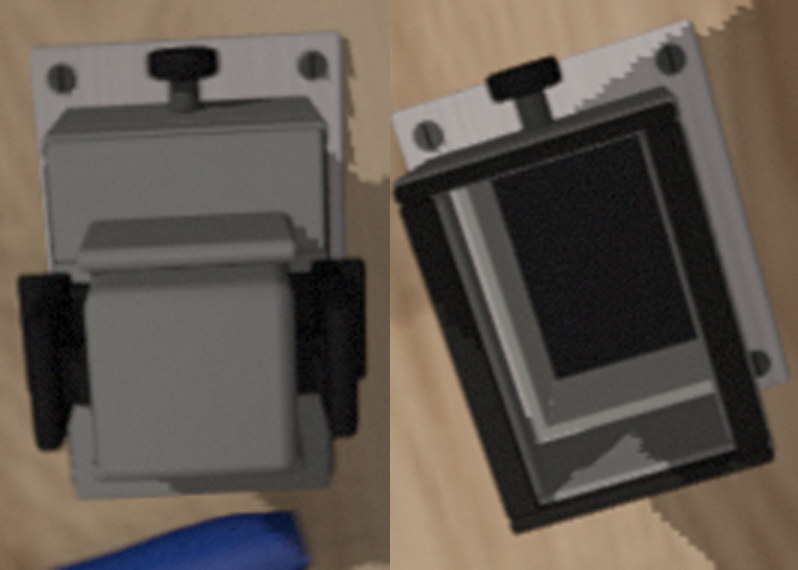

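The left half shows cover A: far top tab corners at w1 px (263,280) and (369,275), and plate near corners at (261,146) and (362,141). The right half shows inlet B's seal frame, with corners at about w3 px (242,162), (336,135), (368,253) and (282,277). I'll take a still second view that covers both.

>>> play_rows --steps '[[[0,-0.022,0,0],[0,-0.022,0,0],[0,-0.022,0,0],[0,-0.022,0,0],[0,-0.022,0,0]]]'

```text
time: 4.67
ee_pos: [0.5393, 0.1451, 0.2312]
tcp_rot: [-180.0, -0.0, 167.9]
wrist_force: [0.1, 0.3, -0.2]
opening: 0.0855
grasp_force: 0.0
```

>>> play_rows --steps '[[[0,0,0,0],[0,0,0,0],[0,0,0,0],[0,0,0,0],[0,0,0,0]]]'

```text
time: 5.08
ee_pos: [0.5398, 0.1473, 0.231]
tcp_rot: [-180.0, -0.0, 168.1]
wrist_force: [0.0, 0.0, -0.1]
opening: 0.085
grasp_force: 0.0
```

Run:
```python
from h import *
from workcell import bot
import json
c=bot.camera("wrist");cv2.imwrite("pics/w4.png",c['img']);json.dump(meta(c),open("w4.json","w"));print(bot.get_obs()['ee_pos'])
w=c['img']
z=lambda im,x,y,w,h,s:cv2.resize(im[y:y+h,x:x+w],None,fx=s,fy=s,interpolation=cv2.INTER_CUBIC)
J=lambda n:{k:(np.array(v) if isinstance(v,list) else v) for k,v in json.load(open(n)).items()}
w1,w3=J("w1.json"),J("w3.json")
P=plane(w1,[[262.7,280],[368.7,275.3]],.1435);print(P,np.linalg.norm(P[0]-P[1]))
Q=plane(w1,[[260.7,145.7],[362.3,141]],.006);print(Q,np.linalg.norm(Q[0]-Q[1]))
S=plane(w3,np.array([[5,188],[289,105],[383,460],[125,532]])/3+[240,100],.1);print(S,[np.linalg.norm(S[i]-S[i-1]) for i in range(4)])
ga=proj(c,[P.mean(0)])[0].astype(int);gb=proj(c,[S.mean(0)])[0].astype(int);print(ga,gb)
x0,y0=max(ga[0]-80,0),ga[1]-130; x1,y1=min(gb[0]-80,480),gb[1]-100;print(x0,y0,x1,y1)
cv2.imwrite("pics/crop3.png",np.hstack([z(w,x0,y0,160,200,2.5),z(w,x1,y1,160,200,2.5)]))
```

```text
[0.5397899  0.14725457 0.23104536]
[[ 0.57353056 -0.02499367  0.1435    ]
 [ 0.58305698  0.03669446  0.1435    ]] 0.062419368543423816
[[ 0.50483361 -0.0272995   0.006     ]
 [ 0.5183283   0.05873692  0.006     ]] 0.08708830129881148
[[0.51203317 0.2210282  0.1       ]
 [0.50756623 0.28406704 0.1       ]
 [0.58962595 0.28987981 0.1       ]
 [0.594668   0.22809744 0.1       ]] [np.float64(0.08293665106979897), np.float64(0.06319690224846405), np.float64(0.08226534575645054), np.float64(0.061987762248939135)]
[104 345] [478 206]
24 215 398 106
```

View pics/crop3.png

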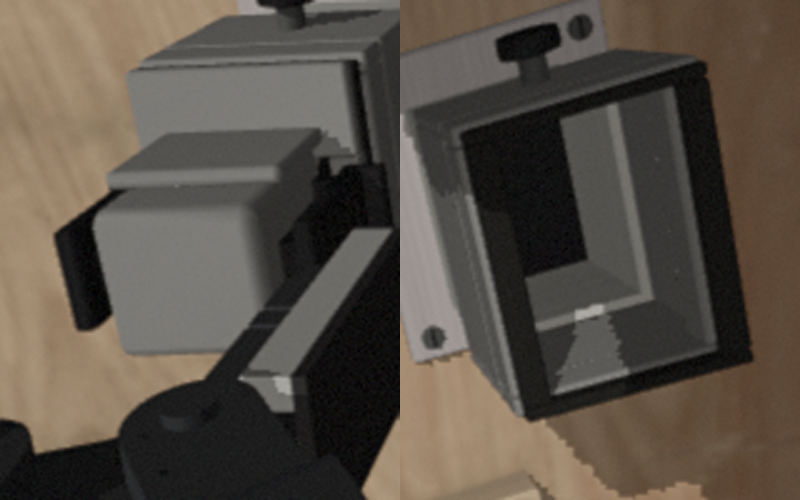

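Run:
```python
from h import *
import json
J=lambda n:{k:(np.array(v) if isinstance(v,list) else v) for k,v in json.load(open(n)).items()}
w1,w3,w4=J("w1.json"),J("w3.json"),J("w4.json")
for n,a,b in(("tabL far top",[262.7,280],[56,346.5]),("block far L",[281.7,289.5],[75.2,355.8])):print(n,tri([w1,w4],[a,b]))
a3=np.array([[6,190],[288,105],[383,460],[125,532]])/3+[240,100]
a4=np.array([[61,132],[306,70],[352,358],[130,418]])/2.5+[398,106]
X=[]
for p,q in zip(a3,a4): x,e=tri([w3,w4],[p,q]);X.append(x);print(x.round(4),np.round(e,4))
X=np.array(X);print("B ctr",X.mean(0)); z=X[:,2].mean()
for w,a in((w3,a3),(w4,a4)):
  S=plane(w,a,z);print(S.mean(0),[round(float(np.linalg.norm(S[i]-S[i-1])),4) for i in range(4)],np.degrees(np.arctan2(*(S[2]+S[3]-S[0]-S[1])[[1,0]])),np.degrees(np.arctan2(*(S[1]+S[2]-S[0]-S[3])[[1,0]])))
for zt in(.1435,.140):
  P=plane(w1,[[262.7,280],[368.7,275.3]],zt); d=P[1]-P[0];n=np.array([d[1],-d[0],0])/np.linalg.norm(d)
  print("A",P.mean(0)-.014*n, np.degrees(np.arctan2(n[1],n[0])))
Q=plane(w1,[[260.7,145.7],[362.3,141]],.006);d=Q[1]-Q[0];n=np.array([d[1],-d[0],0])/np.linalg.norm(d)
print("A plate",Q.mean(0)+.055*n, np.degrees(np.arctan2(n[1],n[0])))
```

```text
tabL far top (array([ 0.57407587, -0.02542805,  0.14152796]), [0.00019251251052583316, 0.00019251251052600915])
block far L (array([ 0.58226493, -0.01560894,  0.14213781]), [1.3666593971549536e-05, 1.3666593971518792e-05])
[0.5118 0.2221 0.1049] [0.0004 0.0004]
[0.5079 0.2835 0.106 ] [0.0007 0.0007]
[0.5866 0.2895 0.1074] [0.0004 0.0004]
[0.5913 0.2295 0.1077] [0.0004 0.0004]
B ctr [0.54937301 0.25615905 0.10648661]
[0.54964086 0.25617555 0.10648661] [0.0805, 0.0614, 0.0804, 0.0605] 4.520012099784656 94.59612190148316
[0.54941832 0.2561859  0.10648661] [0.0808, 0.0614, 0.0783, 0.0603] 5.337428701218751 93.58546521242063
A [0.56445778 0.00798707 0.1435    ] -8.778770134415794
A [0.56586118 0.00769952 0.14      ] -8.77877013441584
A plate [0.56591665 0.00719624 0.006     ] -8.914133069837625
```

Cover A is at about (0.565, 0.008) with yaw -8.9°. The triangulated tab top is 0.1415 m against an expected 0.1435 m, so it agrees. Inlet B is at about (0.5495, 0.256) with yaw about 4.5°, and its seal top is at about 0.10 to 0.107 m. Both are within reach, and the measured sizes match to within about 5%.

>>> play_rows --steps '[[[-0.0107,-0.0263,0,0],[-0.0107,-0.0263,0,0],[-0.0107,-0.0263,0,0],[-0.0107,-0.0263,0,0],[-0.0107,-0.0263,0,0]]]'

```text
time: 5.55
ee_pos: [0.5651, 0.0063, 0.2312]
tcp_rot: [180.0, -0.0, 168.1]
wrist_force: [0.7, 0.2, -0.5]
opening: 0.0857
grasp_force: 0.0
```

>>> play_rows --steps '[[[0,0,0,-0.052],[0,0,0.01,0],[0,0,0.01,0],[0,0,0,0],[0,0,0,0]]]'

```text
time: 5.97
ee_pos: [0.5643, 0.0079, 0.21]
tcp_rot: [-180.0, -0.1, 171.1]
wrist_force: [1.3, 0.1, -0.2]
opening: 0.0854
grasp_force: 0.0
```

Run:
```python
from h import *
from workcell import bot
import json
c=bot.camera("wrist");o=bot.get_obs();print(o['ee_pos'],o['tcp_rot'],o['q'].round(1))
T=rot(o['tcp_rot']);print("dtool",T.T@(np.array([.565,.0077,.109])-o['ee_pos']))
w=c['img'];cv2.imwrite("pics/w5.png",w);json.dump(meta(c),open("w5.json","w"))
cv2.imwrite("pics/crop5.png",cv2.resize(w[100:480,100:560],None,fx=1.5,fy=1.5))
```

```text
[0.56455396 0.00782302 0.21076657] [-1.79992583e+02 -5.82406467e-02  1.71105998e+02] [ 0.8  6.7  9.6 93.   0.   9.7]
dtool [-5.63138878e-04 -3.94099814e-05  1.01766054e-01]
```

View pics/crop5.png

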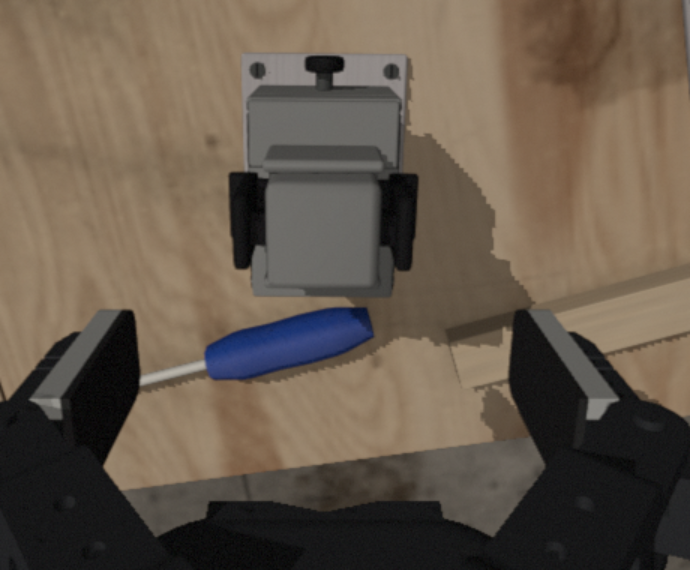

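Aligned: the tabs' midpoint (323) agrees with the fingers' midpoint (325) in the crop, and the edges are parallel. Descending.

>>> play_rows --steps '[[[0,0,0.018,0],[0,0,0.018,0],[0,0,0.018,0],[0,0,0.018,0],[0,0,0.018,0]]]'

```text
time: 6.43
ee_pos: [0.565, 0.0077, 0.121]
tcp_rot: [180.0, 0.0, 171.1]
wrist_force: [-0.1, -0.2, 0.5]
opening: 0.0856
grasp_force: 0.0
```

>>> play_rows --steps '[[[0,0,0.006,0],[0,0,0.004,0],[0,0,0.002,0],[0,0,0,0],[0,0,0,0]]]'

```text
time: 6.85
ee_pos: [0.5654, 0.0071, 0.1104]
tcp_rot: [180.0, 0.1, 171.1]
wrist_force: [0.2, -0.1, 0.6]
opening: 0.0853
grasp_force: 0.0
```

>>> play_rows --steps '[[[0,0,0,0],[0,0,0,0],[0,0,0,0],[0,0,0,0],[0,0,0,0]]]' --gripper 0.066 --squeeze 22

```text
time: 7.27
ee_pos: [0.565, 0.0069, 0.1094]
tcp_rot: [180.0, 0.0, 171.1]
wrist_force: [-0.1, 0.1, 0.6]
opening: 0.0655
grasp_force: 0.0
```

>>> play_rows --steps '[[[0,0,0,0],[0,0,0,0],[0,0,0,0],[0,0,0,0],[0,0,0,0]]]' --gripper 0.058 --squeeze 22

```text
time: 7.68
ee_pos: [0.5651, 0.0071, 0.1101]
tcp_rot: [180.0, 0.0, 171.1]
wrist_force: [-1.6, 1.4, 4.9]
opening: 0.0579
grasp_force: 7.3
```

>>> play_rows --steps '[[[0,0,0,0],[0,0,0,0],[0,0,0,0],[0,0,0,0],[0,0,0,0]]]' --gripper 0.046 --squeeze 22

```text
time: 8.1
ee_pos: [0.5652, 0.0072, 0.1106]
tcp_rot: [180.0, 0.1, 171.1]
wrist_force: [-3.6, 2.2, 9.1]
opening: 0.0513
grasp_force: 22.1
```

>>> play_rows --steps '[[[0,0,0,0],[0,0,0,0],[0,0,0,0],[0,0,0,0],[0,0,0,0]]]'

```text
time: 8.52
ee_pos: [0.5652, 0.0072, 0.1107]
tcp_rot: [180.0, 0.1, 171.1]
wrist_force: [-3.4, 1.7, 10.0]
opening: 0.0511
grasp_force: 22.1
```

Both tabs are in (opening 51.1 mm, 22 N). Lifting gently.

>>> play_rows --steps '[[[0,0,-0.002,0],[0,0,-0.002,0],[0,0,-0.002,0],[0,0,-0.003,0],[0,0,-0.003,0]]]'

```text
time: 8.93
ee_pos: [0.5646, 0.0069, 0.1209]
tcp_rot: [-180.0, -0.1, 171.1]
wrist_force: [0.7, 0.3, -2.0]
opening: 0.0508
grasp_force: 24.1
```

>>> play_rows --steps '[[[0,0,-0.006,0],[0,0,-0.006,0],[0,0,-0.006,0],[0,0,-0.006,0],[0,0,-0.006,0]]]'

```text
time: 9.35
ee_pos: [0.565, 0.0069, 0.1521]
tcp_rot: [180.0, 0.0, 171.1]
wrist_force: [-0.9, -0.8, -1.6]
opening: 0.0507
grasp_force: 24.1
```

>>> play_rows --steps '[[[0,0,-0.01,0],[0,0,-0.01,0],[0,0,-0.01,0],[0,0,-0.01,0],[0,0,-0.01,0]]]'

```text
time: 9.77
ee_pos: [0.565, 0.0069, 0.2026]
tcp_rot: [180.0, 0.0, 171.1]
wrist_force: [-0.3, 0.0, -2.2]
opening: 0.0508
grasp_force: 24.1
```

>>> play_rows --steps '[[[0,0,0,0],[0,0,0,0],[0,0,0,0],[0,0,0,0],[0,0,0,0]]]'

```text
time: 10.18
ee_pos: [0.5647, 0.0069, 0.2006]
tcp_rot: [-180.0, -0.1, 171.1]
wrist_force: [-0.1, -0.4, -2.3]
opening: 0.0507
grasp_force: 24.1
```

Run:
```python
from h import *
from workcell import bot
import json
c=bot.camera("wrist");s=bot.camera("side");o=bot.get_obs();print(o['time'],o['ee_pos'],o['tcp_rot'],o['opening'],o['grasp_force'],o['wrist_force'])
T=rot(o['tcp_rot']);print("dtool to B",T.T@(np.array([.5495,.2562,.109])-o['ee_pos']))
w=c['img'];cv2.imwrite("pics/w6.png",w);json.dump(meta(c),open("w6.json","w"));json.dump(meta(s),open("s6.json","w"));cv2.imwrite("pics/s6.png",s['img'])
a=cv2.resize(w[100:400,180:460],None,fx=1.7,fy=1.7);b=cv2.resize(s['img'][180:320,230:330],(364,510))
cv2.imwrite("pics/crop6.png",np.hstack([a[:,:436],b]))
```

```text
10.2833 [0.56473511 0.00695188 0.20082659] [-1.79994266e+02 -4.34679989e-02  1.71074722e+02] 0.0508738796519771 24.129813015460968 [ 0.53143743  0.72565914 -1.53861114]
dtool to B [0.05365086 0.24387563 0.09184292]
```

View pics/crop6.png

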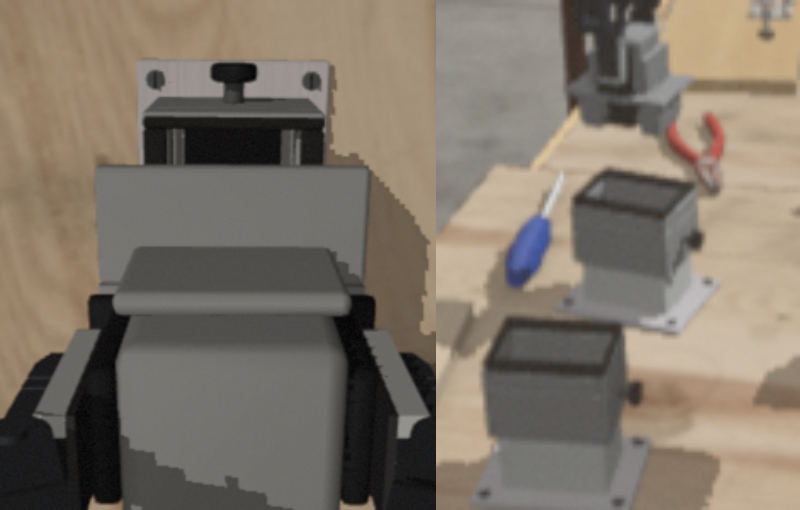

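The cover is held level and square with both tabs in (opening 50.9 mm), and inlet A is empty. The flange's near edge runs from about w6 px (236,198) to (396,198). Moving over B and turning.

>>> play_rows --steps '[[[0.0067,0.0305,0,0],[0.0067,0.0305,0,0],[0.0067,0.0305,0,0],[0.0067,0.0305,0,0],[0.0067,0.0305,0,0]]]'

```text
time: 10.7
ee_pos: [0.5551, 0.1641, 0.2012]
tcp_rot: [-180.0, -0.0, 171.1]
wrist_force: [-0.5, 0.3, -1.7]
opening: 0.0508
grasp_force: 24.1
```

>>> play_rows --steps '[[[0.0067,0.0305,0,0],[0.0067,0.0305,0,0],[0.0067,0.0305,0,0],[0,0,0,-0.117],[0,0,0,-0.117]]]'

```text
time: 11.12
ee_pos: [0.5493, 0.2582, 0.2006]
tcp_rot: [-180.0, -0.1, -175.1]
wrist_force: [0.2, -1.3, -1.7]
opening: 0.0507
grasp_force: 24.2
```

>>> play_rows --steps '[[[0,0,0,0],[0,0,0,0],[0,0,0,0],[0,0,0,0],[0,0,0,0]]]'

```text
time: 11.53
ee_pos: [0.5499, 0.2559, 0.2013]
tcp_rot: [180.0, 0.0, -175.7]
wrist_force: [0.3, 0.9, -1.6]
opening: 0.0504
grasp_force: 24.2
```

Run:
```python
from h import *
from workcell import bot
import json
J=lambda n:{k:(np.array(v) if isinstance(v,list) else v) for k,v in json.load(open(n)).items()}
w6=J("w6.json")
# cover in tool, from w6 (tool at .5647,.0069,.2008)
o6=np.array([.5647,.00695,.2008]);T6=rot([180,0,171.07])
F=plane(w6,[[235.9,197.6],[396.5,197.6]],.1943);print("flange near edge in tool",((F-o6)@T6).round(4))
c=bot.camera("wrist");o=bot.get_obs();print(o['time'],o['ee_pos'],o['tcp_rot'],o['opening'],o['grasp_force'],o['wrist_force'],o['q'].round(1))
T=rot(o['tcp_rot']);print("dtool to B",T.T@(np.array([.5495,.2562,.118])-o['ee_pos']))
w=c['img'];cv2.imwrite("pics/w7.png",w);json.dump(meta(c),open("w7.json","w"))
cv2.imwrite("pics/crop7.png",cv2.resize(w[90:400,160:480],None,fx=1.9,fy=1.9))
```

```text
flange near edge in tool [[ 0.0424 -0.0286  0.0065]
 [ 0.0424  0.0291  0.0065]]
11.5833 [0.54992896 0.25596908 0.20136458] [ 1.79996173e+02  7.60308931e-03 -1.75628147e+02] 0.05053972909370562 24.203294813632965 [-0.72554829  0.66548115 -1.91843515] [25.  12.4 15.  92.7  0.  20.6]
dtool to B [0.00042117 0.00025738 0.08336454]
```

View pics/crop7.png

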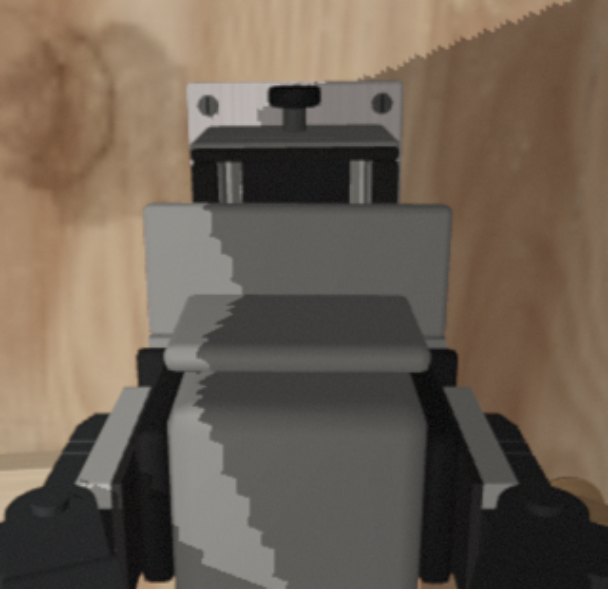

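The view over B matches the view over A before release: flange (236..397,198), seal edge (261..370,169). B sits about 0.6 mm to the tool's -y, so I correct that and descend while feeling for contact.

>>> play_rows --steps '[[[0,-0.0006,0.011,0],[0,0,0.011,0],[0,0,0.011,0],[0,0,0.011,0],[0,0,0.006,0]]]'

```text
time: 12.0
ee_pos: [0.5493, 0.2554, 0.149]
tcp_rot: [-180.0, -0.1, -175.5]
wrist_force: [0.3, 0.4, -2.7]
opening: 0.0509
grasp_force: 24.2
```

>>> play_rows --steps '[[[0,0,0.003,0],[0,0,0.003,0],[0,0,0.003,0],[0,0,0.003,0],[0,0,0.002,0]]]'

```text
time: 12.42
ee_pos: [0.55, 0.2558, 0.1372]
tcp_rot: [180.0, 0.0, -175.5]
wrist_force: [0.1, 0.2, -2.2]
opening: 0.0506
grasp_force: 24.2
```

>>> play_rows --steps '[[[0,0,0.002,0],[0,0,0.002,0],[0,0,0.002,0],[0,0,0.001,0],[0,0,0.001,0]]]'

```text
time: 12.83
ee_pos: [0.5499, 0.2557, 0.1292]
tcp_rot: [-180.0, 0.0, -175.5]
wrist_force: [-0.1, 0.2, -1.4]
opening: 0.0505
grasp_force: 24.2
```

>>> play_rows --steps '[[[0,0,0.001,0],[0,0,0.001,0],[0,0,0.001,0],[0,0,0.001,0],[0,0,0.001,0]]]'

```text
time: 13.25
ee_pos: [0.5499, 0.2557, 0.1242]
tcp_rot: [180.0, 0.0, -175.5]
wrist_force: [0.1, -1.3, -2.8]
opening: 0.0507
grasp_force: 24.2
```

>>> play_rows --steps '[[[0,0,0.001,0],[0,0,0.001,0],[0,0,0.001,0],[0,0,0,0],[0,0,0,0]]]'

```text
time: 13.67
ee_pos: [0.5498, 0.2557, 0.1212]
tcp_rot: [-180.0, -0.0, -175.5]
wrist_force: [-0.2, -0.9, -1.7]
opening: 0.0505
grasp_force: 24.2
```

>>> play_rows --steps '[[[0,0,0.0005,0],[0,0,0.0005,0],[0,0,0.0005,0],[0,0,0.0005,0],[0,0,0,0]]]'

```text
time: 14.08
ee_pos: [0.55, 0.2557, 0.1198]
tcp_rot: [180.0, 0.0, -175.5]
wrist_force: [-1.9, -1.0, 3.7]
opening: 0.0509
grasp_force: 25.9
```

>>> play_rows --steps '[[[0,0,0.0005,0],[0,0,0.0005,0],[0,0,0.0005,0],[0,0,0.0005,0],[0,0,0,0]]]'

```text
time: 14.5
ee_pos: [0.55, 0.2558, 0.1179]
tcp_rot: [180.0, 0.0, -175.5]
wrist_force: [-1.9, -0.9, 6.7]
opening: 0.0509
grasp_force: 27.0
```

>>> play_rows --steps '[[[0,0,0.0005,0],[0,0,0.0005,0],[0,0,0.0005,0],[0,0,0.0005,0],[0,0,0,0]]]'

```text
time: 14.92
ee_pos: [0.5501, 0.2558, 0.1177]
tcp_rot: [180.0, 0.1, -175.5]
wrist_force: [-5.2, -2.7, 17.4]
opening: 0.0508
grasp_force: 29.9
```

Contact came at TCP about 0.1205 m and the stop is about 3 mm lower (0.1177 m), with about 17 N of push. Now I let the tabs out while keeping the push (pads swing back on opening, so I add a small feed).

>>> play_rows --steps '[[[0,0,0.0003,0],[0,0,0.0004,0],[0,0,0.0003,0],[0,0,0,0],[0,0,0,0]]]' --gripper 0.059

```text
time: 15.33
ee_pos: [0.5502, 0.2559, 0.1153]
tcp_rot: [180.0, 0.1, -175.5]
wrist_force: [-1.2, -0.2, 7.8]
opening: 0.0588
grasp_force: 6.6
```

>>> play_rows --steps '[[[0,0,0.0003,0],[0,0,0.0003,0],[0,0,0,0],[0,0,0,0],[0,0,0,0]]]' --gripper 0.07

```text
time: 15.75
ee_pos: [0.5498, 0.2557, 0.1133]
tcp_rot: [-180.0, -0.0, -175.5]
wrist_force: [0.7, 0.2, 0.4]
opening: 0.0701
grasp_force: 0.0
```

>>> play_rows --steps '[[[0,0,0,0],[0,0,0,0],[0,0,0,0],[0,0,0,0],[0,0,0,0]]]' --gripper 0.085

```text
time: 16.17
ee_pos: [0.5499, 0.2557, 0.1137]
tcp_rot: [-180.0, 0.0, -175.5]
wrist_force: [-0.1, -0.6, -0.5]
opening: 0.085
grasp_force: 0.0
```

>>> play_rows --steps '[[[0,0,-0.01,0],[0,0,-0.02,0],[0,0,-0.03,0],[0,0,-0.03,0],[0,0,-0.02,0]]]'

```text
time: 16.58
ee_pos: [0.55, 0.2558, 0.2275]
tcp_rot: [179.9, 0.2, -175.5]
wrist_force: [0.9, -0.1, -0.2]
opening: 0.0851
grasp_force: 0.0
```

>>> play_rows --steps '[[[0,0,0,0],[0,0,0,0],[0,0,0,0],[0,0,0,0],[0,0,0,0]]]'

```text
time: 17.0
ee_pos: [0.5495, 0.2555, 0.2225]
tcp_rot: [-180.0, -0.1, -175.5]
wrist_force: [0.4, 0.7, -0.6]
opening: 0.0852
grasp_force: 0.0
```

Run:
```python
from h import *
from workcell import bot
c=bot.camera("wrist");s=bot.camera("side");o=bot.get_obs();print(o['time'],o['ee_pos'],o['opening'],o['wrist_force'])
cv2.imwrite("pics/fin.png",np.hstack([cv2.resize(c['img'][100:380,180:460],(430,430)),cv2.resize(s['img'][220:330,220:310],(352,430))]))
```

```text
17.1 [0.54958362 0.25555581 0.22283218] 0.0846350169677915 [-0.40466136  0.26811946 -0.44234031]
```

View pics/fin.png

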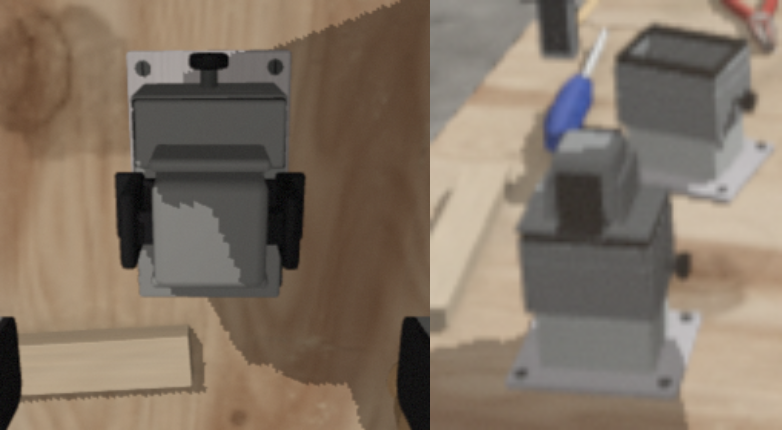

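The final views show the cover seated flat on inlet B. The tabs span 116–305 px, the same ratio to the block as when latched at the start, so they are sprung out. The gripper is clear.

```bash
python3 -c "
from workcell import bot
print(bot.job_done())"
```

```text
the job is handed in; nothing more can be done
None
```

The cover is off inlet A and pressed home on inlet B, with both tabs sprung back out and the gripper clear. I handed the job in at about 17 s; it returned no verdict.

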